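Clamp the lid of the filling tub

TASK

Close the clamp on the lidded steel filling tub: with the fingertips or the outside of the fingers push the standing strap over until it lies flat on the lid, and only then push the upright cam lever fully down across the strap's end. Push gently, grip and lift nothing, leave the tub where it stands and the other things undisturbed, and finish with the hand clear.

Things in the scene. Friction and masses are not known exactly. Their poses are not given: they have to be found in the camera images.
- tub: The filling tub: loose, full, about 3.2 kg on rubber feet. Plain steel box 176 mm (its x) by 100 mm (its y), closed by a lid 190 x 114 mm whose flat top is 86 mm above the table. Origin: centre of its underside, z up. The strap's hinge is on its +y side, the cam lever on a ledge on its -y side; a 8 mm bar handle sticks out 22 mm at each x end.
- strap_hinge (a point): Point on the strap's hinge axis, at (0, 64, 88) mm in the tub's frame. The axis runs along the tub's x. The hinge ears beside it span 44 mm in x, and rise to 94 mm above the table.
- strap_end (a point): Centre of the strap's free end, 148 mm from the hinge axis. The strap is a flat steel bar 26 mm wide and 4 mm thick, centred on the hinge axis line; when closed it runs from the hinge along the tub's -y across the middle of the lid (top face 90 mm above the table) and its end lies on the ledge of the lever; swinging over, the end rises to 236 mm above the table.
- strap (a joint): Strap angle in rad: 0 = flat on the lid (stop), 1.57 = standing straight up, up to 2.2 (stop) = leaning outward to the tub's +y. It starts at 1.7 to 2.1. The hinge is stiff with friction: the strap stays where it is left, and 1 to 4 N at 80 mm from the hinge moves it.
- lever_pivot (a point): Point on the cam lever's pivot axis, at (-40, -77, 98) mm in the tub's frame; the axis runs along the tub's y. Ears beside it span 20 mm in y and rise to 106 mm above the table.
- lever_end (a point): Tip of the cam lever, 103 mm from the pivot. Lever: steel bar 10 mm wide, ending in a black plastic grip 50 mm long, 18 mm wide, 12 mm thick; when down it points along the tub's +x over the strap's end, its grip's top face 106 mm above the table.
- lever (a joint): Cam lever angle in rad: 0 = fully down (stop), 1.57 = upright, up to 1.95 (stop) = leaning to the tub's -x. It starts at 1.35 to 1.8. Stiff with friction: stays where it is left, 2 to 5 N at 75 mm from the pivot moves it.
- tin_can: Bystander, leave alone: open steel tin, 74 mm across, 95 mm tall. Origin: centre of its underside.
- dip_bowl: Bystander, leave alone: white bowl, 100 mm across, 42 mm tall. Origin: centre of its underside.
- spice_jar: Bystander, leave alone: small amber glass jar with a steel cap, 44 mm across, 75 mm tall. Origin: centre of its underside.
- ladle_spoon: Bystander, leave alone: metal spoon lying flat. Origin: centre of its underside.
- pastry_ring: Bystander, leave alone: plain steel ring, 82 mm across, 35 mm tall. Origin: centre of its underside.
- scraper: Bystander, leave alone: flat steel dough scraper with a white grip, 110 x 78 mm. Origin: centre of its underside.
- plates: Bystander, leave alone: two stacked white saucers, 124 mm across, 25 mm tall. Origin: centre of its underside.
Not all that is in view belongs to the job. There is more than one size of the tub; the job needs the middle-sized.

How it is judged:
By the outcome, as a careful person would: the job done as asked, in the order asked, and still so for the second after the job is handed in, with the robot touching nothing.
It also fails if it takes over 58 s, if anything falls off the work surface, if the arm or the gripper's body presses on something with over 40 N, if the wrist force passes 120 N, or if a joint passes its speed limit or range.

ROBOT

A 6-joint arm with a two-finger parallel gripper is mounted at the origin on the work surface. World frame = base frame: x ahead of the robot, y to its left, z up, the work surface at z = 0. Lengths are in mm, angles in rad, forces in N, time in s.
With the tool pointing down it reaches from about 350 to 975 mm from the base axis. Payload 7.1 kg.
Tool frame: the origin (TCP) lies at the centre of the arm's flange, where the gripper is bolted on; the fingertips stand 182 mm ahead of it and the grasp point (between the pads) lies 163 mm ahead of it; z points along the fingers, y is the line along which they close (so a half turn about z gives the same grasp; the last joint's range is limited). The gripper opens to 88 mm and grips with 3 to 60 N. Pads are 20 mm wide; open, the fingers measure 115 mm over their backs; the gripper's body (75 mm by 178 mm) begins 61 mm behind the grasp point.
Start: joints at [-1.323, 0.423, 1.63, -0, 1.089, -0.019], TCP at [164.798, -602.867, 404.675] pointing down, gripper open.
Joint ranges: [-3, 3], [-0.9, 2.11], [0.09, 2.58], [-1.31, 4.45], [0.11, 2.69], [-2.54, 2.54]. Speed limits (rad/s): [2.39, 2.39, 3.01, 3.14, 3.14, 3.14].

INTERFACE

Orientations are given as a rotation vector (axis times angle).
In Python, from workcell import readout, get_image, ctrl gives the robot as it stands.
- The arm moves only by the tool step_arm, never from a script. Its argument "targets" is a list that holds one entry, the list of rows, each a list of 7 numbers: the shift along the world's x, y, z as a fraction of full scale, then the turn, a rotation vector about the world's x, y, z as a fraction of full scale, then the opening, from 0 (shut) to 1 (fully open). In form: [[[dx, dy, dz, wx, wy, wz, claw], ...]]. A call has exactly 5 rows; each row shifts and turns the commanded pose from where the row before left it; what a row does not reach is not made up. Full scale, the value 1, is 0.05 m for a shift and 4 degrees for a turn. A row lasts 1/8 s, in which the tool goes at most 62.5 mm and 10.7 degrees, less where a joint would pass 70% of its speed; a pose out of reach is approached as far as the arm can. A call with a number of a shift or a turn outside -1 to 1 is refused whole. A call with a gripper value outside its range is refused whole. The fingers move at their own pace and stop on an object; the grip force is fixed at half the most. Time passes only in rows, so rows that do not move let the fingers close, or fill a call up. It gives the time, the measured TCP pose, the force, the opening and the grip force at its end, in the units of the state.
- readout.get_obs(): the state, without advancing time (a new reading comes with each control period).
- get_image(name): name is "side" or "top"; returns a dict with "pixels" (384x512x3 uint8, red, green, blue), "intrinsics" (3x3 intrinsics, pixels), "extrinsics" (4x4, takes a point from world to camera coordinates). Camera axes: x right, y down, z forward; pixel columns grow to the right and rows downward; lengths in mm; the calibration is good to about 2 mm. A picture is of the moment at which its call begins. There is no depth.
- ctrl.close_job(): hands the job in; it is judged then, once.
The state is a dict: "t": time; "qpos": joint angles; "qvel": joint speeds; "joint_torque": joint torques, N m; "ee_pos": TCP position; "orientation": TCP orientation; "ft_force": force on the tool from outside, world axes, zero at the start; "moment": the same for the moment, N m; "width": finger opening in mm; "grasp_force": force on a finger pad.
Only numpy, scipy, OpenCV 4.12 (cv2) and the standard library are available. Lean on these libraries where they do the work, as an engineer would, in place of code of your own. Each camera call takes 0.05 s, during which the arm holds its last target. There are 200 camera calls.

## Working session

There is one attempt and no reset: what is moved stays moved. The work goes in short steps, Python scripts to look and compute and a tool call to move; the robot and the scene stay as the last step left them, time stands still between calls to the robot, and variables do not carry over. Pictures are saved under pics/ and viewed, at most 10 in all, crops included, and the job is handed in when it is done.

Besides the shell and the picture viewer there is one more tool, called as name(argument=value, ...), one argument or row to a line, values as JSON. step_arm: Moves the arm, as the interface text tells. Shift numbers are shares of 0.05 m and turn numbers shares of 4 degrees, none past 1 either way. Its arguments: {"type":"object","properties":{"targets":{"type":"array"}},"required":["targets"]}

```bash
mkdir -p pics; python3 - <<'E'
from workcell import readout,get_image
import cv2,numpy as np
for n in("side","top"):
    d=get_image(n); cv2.imwrite(f"pics/{n}0.png",d["pixels"][...,::-1]); np.savez(f"{n}0.npz",**d)
    print(n,d["intrinsics"].round(1).tolist(),d["extrinsics"].round(3).tolist())
o=readout.get_obs();print(o["ee_pos"],o["orientation"],o["width"],o["t"])
E
```

```text
side [[495.7, 0.0, 264.8], [0.0, 495.7, 201.9], [0.0, 0.0, 1.0]] [[-0.891, -0.453, 0.014, 497.906], [-0.338, 0.643, -0.687, 256.204], [0.302, -0.617, -0.727, 1163.185], [0.0, 0.0, 0.0, 1.0]]
top [[433.9, 0.0, 252.7], [0.0, 433.9, 193.4], [0.0, 0.0, 1.0]] [[-0.005, -1.0, -0.01, 12.267], [-0.987, 0.006, -0.158, 594.209], [0.158, 0.009, -0.987, 1297.306], [0.0, 0.0, 0.0, 1.0]]
[ 164.71360601 -602.64742903  403.98251901] [-3.11233251e+00 -4.17657485e-01  3.11396306e-04] 87.67955187901403 0.1
```

View pics/side0.png

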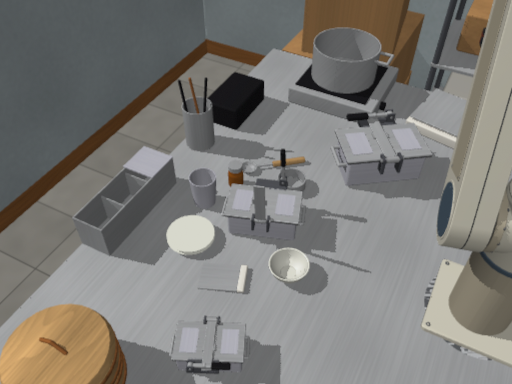

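View pics/top0.png

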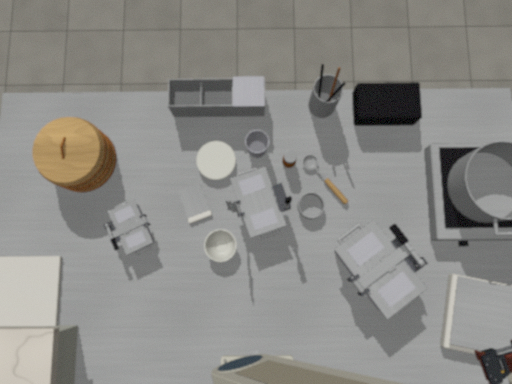

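Candidates for the tub, in top-view pixels: small at (130,228), middle at (260,203), large at (380,270). The small and large ones are already closed. The middle one has its strap and lever standing, so I choose it and check it in a close crop.

```bash
python3 - <<'E'
import cv2,numpy as np
a=cv2.imread("pics/top0.png")[150:250,210:310];b=cv2.imread("pics/side0.png")[145:245,215:315]
f=lambda i:cv2.resize(i,(400,400),interpolation=cv2.INTER_CUBIC)
cv2.imwrite("pics/crop0.png",np.hstack([f(a),f(b)]))
E
```

```text
(no output)
```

View pics/crop0.png

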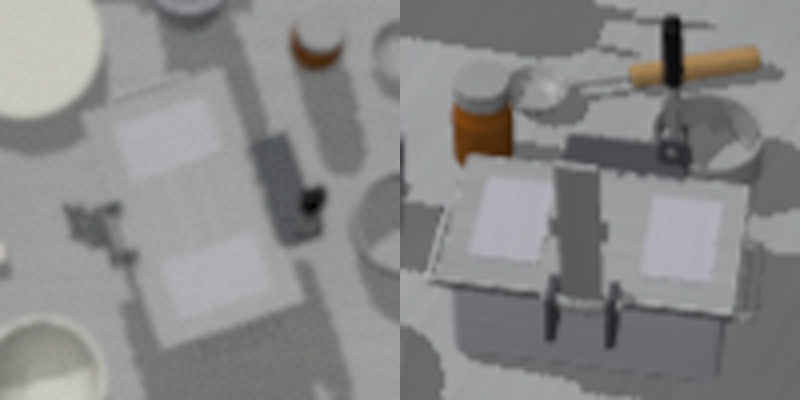

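The crop confirms the middle tub: hinge ears at about top (240,207), strap standing, lever upright with its black grip at top (288,200) and side (283,150). I'll triangulate the lid corners, lever tip and strap end.

```bash
cat > h.py <<'E'
import numpy as np
def ray(d,p):
    E=d["extrinsics"];R=E[:3,:3];c=-R.T@E[:3,3]
    v=R.T@np.linalg.inv(d["intrinsics"])@[*p,1];return c,v/np.linalg.norm(v)
def plane(d,p,z):
    c,v=ray(d,p);return c+v*(z-c[2])/v[2]
def tri(d1,p1,d2,p2):
    c1,v1=ray(d1,p1);c2,v2=ray(d2,p2)
    t=np.linalg.lstsq(np.c_[v1,-v2],c2-c1,rcond=None)[0]
    a=c1+t[0]*v1;b=c2+t[1]*v2;return (a+b)/2,np.linalg.norm(a-b)
def proj(d,P):
    q=d["intrinsics"]@(d["extrinsics"]@[*P,1])[:3];return q[:2]/q[2]
E
python3 - <<'E'
from h import *
T=np.load("top0.npz");S=np.load("side0.npz")
tp=lambda p:np.array(p)/4+[210,150]-.4
sp=lambda p:np.array(p)/4+[215,145]-.4
# tub corners: (+x,+y),(+x,-y),(-x,-y),(-x,+y)
ct=[(85,115),(220,68),(303,302),(160,347)]
cs=[(32,283),(66,153),(349,185),(345,317)]
cs=[(32,283),(66,153),(349,185),(345,317)]
for a,b in zip(ct,cs): print("lid",*tri(T,tp(a),S,sp(b)))
C=np.array([plane(T,tp(a),86) for a in ct]);print(C.round(1),[np.linalg.norm(C[i]-C[i-1]).round(0) for i in range(4)])
C2=np.array([plane(S,sp(a),86) for a in cs]);print(C2.round(1),[np.linalg.norm(C2[i]-C2[i-1]).round(0) for i in range(4)])
for C in(C,C2):
    c=C.mean(0);x=(C[0]+C[1]-C[2]-C[3]);th=np.arctan2(x[1],x[0]);print(c,np.degrees(th))
    y=(C[0]-C[1]+C[3]-C[2]);print(np.degrees(np.arctan2(-y[0],y[1])))
print("lever tip",tri(T,tp((312,195)),S,sp((272,22))))
print("strap end",tri(T,tp((70,217)),S,sp((180,165))))
E
```

```text
lid [638.19630994  75.76089145  79.59908972] 4.775091162740683
lid [671.67982957 -27.07644449  89.92002446] 4.6400797516517835
lid [493.38805325 -87.20700707  90.21255022] 3.4515071730352225
lid [455.4367165   17.32156079  87.14420772] 7.906849488363553
[[634.6  74.5  86. ]
 [670.3 -27.9  86. ]
 [492.1 -88.   86. ]
 [459.3  18.4  86. ]] [np.float64(184.0), np.float64(108.0), np.float64(188.0), np.float64(111.0)]
[[637.5  81.   86. ]
 [676.2 -30.1  86. ]
 [496.5 -90.8  86. ]
 [451.9  15.5  86. ]] [np.float64(197.0), np.float64(118.0), np.float64(190.0), np.float64(115.0)]
[564.09434941  -5.73526792  86.        ] 18.19032226331403
18.144409091151022
[565.51193457  -6.08603373  86.        ] 19.05467816031388
20.965072305581444
lever tip (array([555.51209834, -87.19522241, 205.57019034]), np.float64(1.688418938755997))
strap end (array([537.02223493,  75.48480607, 231.71917903]), np.float64(0.02779090700972355))
```

step_arm(
  targets=[
    [[0.29,0.56,0.16,0,0,0.93,0],[0.29,0.56,0.16,0,0,0.93,0],[0.29,0.56,0.16,0,0,0.93,0],[0.29,0.56,0.16,0,0,0.93,0],[0.29,0.56,0.16,0,0,0.93,0]],
  ],
)

```text
t: 0.72
ee_pos: [237.6, -461.8, 444.6]
orientation: [-3.004, -0.918, 0.0]
ft_force: [0.4, 0.2, 0.7]
width: 41.2
grasp_force: 0.0
```

step_arm(
  targets=[
    [[0.29,0.56,0,0,0,0.93,0],[0.29,0.56,0,0,0,0.93,0],[0.29,0.56,0,0,0,0.93,0],[0.29,0.56,0,0,0,0.93,0],[0.29,0.56,0,0,0,0.93,0]],
  ],
)

```text
t: 1.35
ee_pos: [310.0, -321.8, 444.5]
orientation: [-2.816, -1.392, 0.0]
ft_force: [-0.3, 0.5, -1.1]
width: 0.3
grasp_force: 0.0
```

step_arm(
  targets=[
    [[0.29,0.56,0,0,0,0.93,0],[0.29,0.56,0,0,0,0.93,0],[0.29,0.56,0,0,0,0.93,0],[0.29,0.56,0,0,0,0.93,0],[0.29,0.56,0,0,0,0.93,0]],
  ],
)

```text
t: 1.98
ee_pos: [382.5, -181.8, 444.5]
orientation: [-2.554, -1.829, 0.0]
ft_force: [-0.2, -0.1, -0.2]
width: 0.3
grasp_force: 0.0
```

step_arm(
  targets=[
    [[0.29,0.56,0,0,0,0.93,0],[0.29,0.56,0,0,0,0.93,0],[0.29,0.56,0,0,0,0.93,0],[0.29,0.56,0,0,0,0.93,0],[0.29,0.56,0,0,0,0.93,0]],
  ],
)

```text
t: 2.6
ee_pos: [455.0, -41.8, 444.5]
orientation: [-2.225, -2.218, 0.0]
ft_force: [0.4, -0.8, 0.6]
width: 0.4
grasp_force: 0.0
```

step_arm(
  targets=[
    [[0.29,0.56,0,0,0,0.93,0],[0.29,0.56,0,0,0,0.93,0],[0.29,0.56,0,0,0,0.93,0],[0.29,0.56,0,0,0,0.93,0],[0.29,0.56,0,0,0,0.93,0]],
  ],
)

```text
t: 3.22
ee_pos: [527.6, 98.1, 444.4]
orientation: [-1.837, -2.548, 0.001]
ft_force: [0.3, -1.0, 0.8]
width: 0.3
grasp_force: 0.0
```

step_arm(
  targets=[
    [[-0.06,0.19,0,0,0,0,0],[0,0,0,0,0,0,0],[0,0,0,0,0,0,0],[0,0,0,0,0,0,0],[0,0,0,0,0,0,0]],
  ],
)

```text
t: 3.85
ee_pos: [524.2, 106.1, 444.8]
orientation: [1.841, 2.545, 0.0]
ft_force: [0.3, -0.1, 0.7]
width: 0.4
grasp_force: 0.0
```

```bash
python3 - <<'E'
from workcell import get_image
import cv2,numpy as np
o=[]
for n,(x,y) in(("top",(180,130)),("side",(195,110))):
    d=get_image(n); o.append(cv2.resize(np.ascontiguousarray(d["pixels"][y:y+133,x:x+133,::-1]),(400,400),interpolation=cv2.INTER_CUBIC))
cv2.imwrite("pics/c1.png",np.hstack(o))
E
```

```text
(no output)
```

View pics/c1.png

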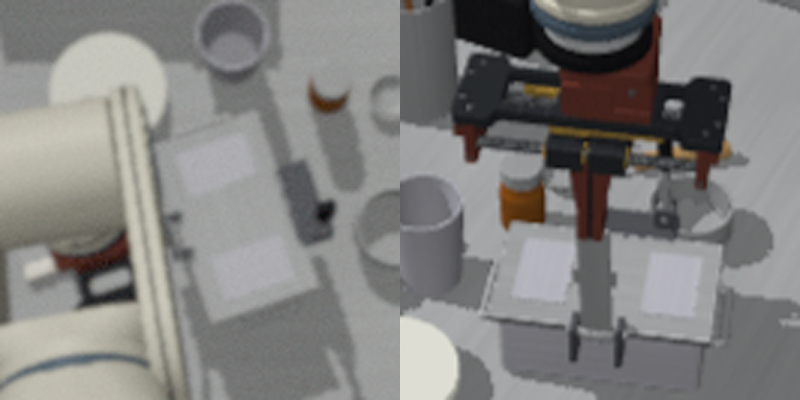

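```bash
python3 - <<'E'
from h import *
T=np.load("top0.npz");S=np.load("side0.npz")
a=np.radians(18.5);ex=np.array([np.cos(a),np.sin(a)]);ey=np.array([-ex[1],ex[0]]);c=np.array([565,-6])
for th in(1.6,1.7,1.8,1.9,2,2.1):
    P=[*(c+ey*(64+148*np.cos(th))),88+148*np.sin(th)]
    print(th,(np.array(proj(S,P))+.4-[215,145])*4,(np.array(proj(T,P))+.4-[210,150])*4)
E
```

```text
1.6 [186.03059172 127.14256701] [107.14063489 202.42827617]
1.7 [189.92066627 111.06004738] [128.27771959 195.57843367]
1.8 [193.6575022   97.36795837] [149.13009563 189.17204421]
1.9 [197.20056062  86.15910485] [169.41613692 183.29268962]
2 [200.51444377  77.48523432] [188.86905046 178.01340038]
2.1 [203.56907966  71.3600915 ] [207.24263905 173.39529874]
```

The strap's end is at about 1.73 rad in both views, so its end is at tub y ≈ 88. Descending at tub y ≈ 119 clears it.

step_arm(
  targets=[
    [[0,0,-0.37,0,0,0,0],[0,0,-0.37,0,0,0,0],[0,0,-0.37,0,0,0,0],[0,0,-0.37,0,0,0,0],[0,0,-0.37,0,0,0,0]],
  ],
)

```text
t: 4.58
ee_pos: [524.3, 106.5, 351.6]
orientation: [1.84, 2.546, 0.0]
ft_force: [0.7, -0.1, -0.1]
width: 0.5
grasp_force: 0.0
```

step_arm(
  targets=[
    [[0.067,-0.163,0,0,0,0,0],[0.067,-0.163,0,0,0,0,0],[0.067,-0.163,0,0,0,0,0],[0.067,-0.163,0,0,0,0,0],[0.067,-0.163,0,0,0,0,0]],
  ],
)

```text
t: 5.2
ee_pos: [541.3, 65.2, 352.5]
orientation: [1.84, 2.546, 0.001]
ft_force: [-1.0, 1.8, 1.8]
width: 0.5
grasp_force: 1.0
```

step_arm(
  targets=[
    [[0.063,-0.19,-0.03,0,0,0,0],[0.063,-0.19,-0.03,0,0,0,0],[0.063,-0.19,-0.08,0,0,0,0],[0.063,-0.19,-0.08,0,0,0,0],[0.05,-0.15,-0.12,0,0,0,0]],
  ],
)

```text
t: 5.82
ee_pos: [556.4, 19.7, 334.8]
orientation: [1.84, 2.546, -0.0]
ft_force: [1.2, 1.2, 1.6]
width: 0.5
grasp_force: 0.9
```

step_arm(
  targets=[
    [[0.032,-0.095,-0.07,0,0,0,0],[0.029,-0.085,-0.085,0,0,0,0],[0.027,-0.08,-0.09,0,0,0,0],[0.024,-0.072,-0.1,0,0,0,0],[0.023,-0.068,-0.11,0,0,0,0]],
  ],
)

```text
t: 6.45
ee_pos: [563.0, 0.2, 312.2]
orientation: [1.84, 2.546, -0.0]
ft_force: [0.3, -1.1, 2.7]
width: 0.1
grasp_force: 0.7
```

step_arm(
  targets=[
    [[0.014,-0.042,-0.09,0,0,0,0],[0.012,-0.036,-0.09,0,0,0,0],[0.01,-0.03,-0.1,0,0,0,0],[0.01,-0.028,-0.1,0,0,0,0],[0.008,-0.025,-0.1,0,0,0,0]],
  ],
)

```text
t: 7.08
ee_pos: [565.6, -7.7, 288.1]
orientation: [-1.84, -2.546, 0.0]
ft_force: [0.8, -0.1, 1.8]
width: 0.8
grasp_force: 0.6
```

step_arm(
  targets=[
    [[0.005,-0.015,-0.08,0,0,0,0],[0.005,-0.015,-0.08,0,0,0,0],[0,0,-0.08,0,0,0,0],[0,0,-0.06,0,0,0,0],[0,0,0,0,0,0,0]],
  ],
)

```text
t: 7.7
ee_pos: [565.9, -9.1, 273.1]
orientation: [-1.84, -2.546, 0.001]
ft_force: [-0.8, 0.3, 0.8]
width: 0.4
grasp_force: 0.0
```

step_arm(
  targets=[
    [[0,0,-0.02,0,0,0,0],[0,0,-0.02,0,0,0,0],[0,0,0,0,0,0,0],[0,0,0,0,0,0,0],[0,0,0,0,0,0,0]],
  ],
)

```text
t: 8.32
ee_pos: [566.0, -9.1, 272.2]
orientation: [-1.84, -2.546, 0.0]
ft_force: [-3.0, 0.8, 9.0]
width: 0.5
grasp_force: 4.4
```

step_arm(
  targets=[
    [[0,0,0.4,0,0,0,0],[0,0,0.75,0,0,0,0],[0,0,0.75,0,0,0,0],[0,0,0.75,0,0,0,0],[0,0,0.75,0,0,0,0]],
  ],
)

```text
t: 8.95
ee_pos: [565.8, -9.1, 442.6]
orientation: [-1.84, -2.546, -0.0]
ft_force: [-0.2, 0.5, -0.2]
width: 0.6
grasp_force: 0.0
```

step_arm(
  targets=[
    [[-0.23,-0.39,0,0,0,0,0],[-0.23,-0.39,0,0,0,0,0],[-0.23,-0.39,0,0,0,0,0],[-0.23,-0.39,0,0,0,0,0],[-0.23,-0.39,0,0,0,0,0]],
  ],
)

```text
t: 9.57
ee_pos: [506.9, -108.1, 439.6]
orientation: [-1.84, -2.543, 0.002]
ft_force: [0.3, -0.1, 0.2]
width: 0.3
grasp_force: 0.0
```

```bash
python3 - <<'E'
from workcell import get_image
import cv2,numpy as np
o=[]
for n,(x,y) in(("top",(200,130)),("side",(195,120))):
    d=get_image(n); o.append(cv2.resize(np.ascontiguousarray(d["pixels"][y:y+133,x:x+133,::-1]),(400,400),interpolation=cv2.INTER_CUBIC))
cv2.imwrite("pics/c2.png",np.hstack(o))
E
```

```text
(no output)
```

View pics/c2.png

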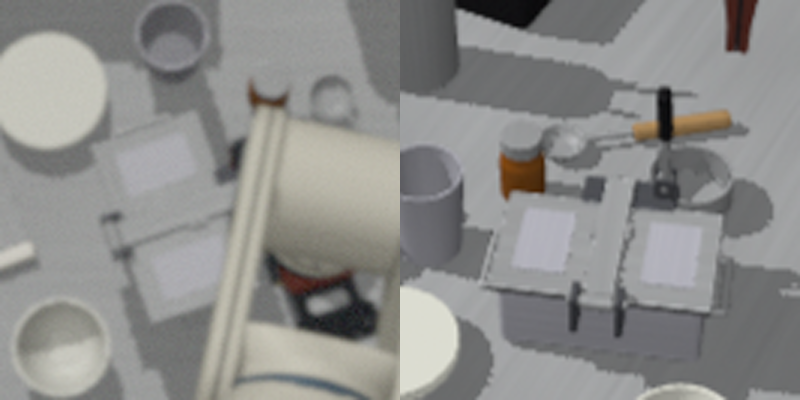

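The strap lies flat across the lid, from the hinge ears at the crop's (590,310) to the ledge at (620,180). The lever is still upright and the tub has not moved. Next I go down on the tub's -x side of the lever.

step_arm(
  targets=[
    [[0,0.01,-0.35,0,0,0,0],[0,0.01,-0.35,0,0,0,0],[0,0.01,-0.35,0,0,0,0],[0,0.01,-0.35,0,0,0,0],[0,0,-0.35,0,0,0,0]],
  ],
)

```text
t: 10.3
ee_pos: [508.0, -104.6, 352.3]
orientation: [-1.84, -2.544, 0.001]
ft_force: [-0.2, 0.7, 0.1]
width: 0.3
grasp_force: 0.0
```

step_arm(
  targets=[
    [[0.17,0.057,0,0,0,0,0],[0.17,0.057,0,0,0,0,0],[0.17,0.057,0,0,0,0,0],[0.17,0.057,0,0,0,0,0],[0.17,0.057,0,0,0,0,0]],
  ],
)

```text
t: 10.92
ee_pos: [551.4, -90.3, 354.1]
orientation: [-1.84, -2.546, 0.001]
ft_force: [-3.2, -2.2, -0.3]
width: 0.3
grasp_force: 1.5
```

step_arm(
  targets=[
    [[0.15,0.05,-0.04,0,0,0,0],[0.14,0.047,-0.07,0,0,0,0],[0.13,0.044,-0.08,0,0,0,0],[0.13,0.044,-0.11,0,0,0,0],[0.1,0.035,-0.12,0,0,0,0]],
  ],
)

```text
t: 11.55
ee_pos: [584.3, -79.3, 332.7]
orientation: [1.84, 2.546, 0.001]
ft_force: [0.0, 0.4, 4.7]
width: 0.1
grasp_force: 1.8
```

step_arm(
  targets=[
    [[0.11,0.036,-0.09,0,0,0,0],[0.095,0.03,-0.11,0,0,0,0],[0.085,0.028,-0.11,0,0,0,0],[0.066,0.022,-0.12,0,0,0,0],[0.057,0.019,-0.13,0,0,0,0]],
  ],
)

```text
t: 12.18
ee_pos: [604.4, -72.6, 304.5]
orientation: [-1.84, -2.546, -0.0]
ft_force: [-1.9, -0.5, 3.3]
width: -0.0
grasp_force: 1.7
```

step_arm(
  targets=[
    [[0.03,0.01,-0.08,0,0,0,0],[0.03,0.01,-0.08,0,0,0,0],[0.02,0.006,-0.07,0,0,0,0],[0,0,-0.06,0,0,0,0],[0,0,0,0,0,0,0]],
  ],
)

```text
t: 12.8
ee_pos: [608.3, -71.4, 290.2]
orientation: [1.84, 2.546, 0.0]
ft_force: [-0.2, 0.3, -0.0]
width: 0.6
grasp_force: 0.0
```

step_arm(
  targets=[
    [[0,0,-0.03,0,0,0,0],[0,0,-0.02,0,0,0,0],[0,0,0,0,0,0,0],[0,0,0,0,0,0,0],[0,0,0,0,0,0,0]],
  ],
)

```text
t: 13.42
ee_pos: [608.5, -71.4, 288.3]
orientation: [1.84, 2.546, 0.001]
ft_force: [-0.5, 0.2, 5.6]
width: 0.6
grasp_force: 2.7
```

step_arm(
  targets=[
    [[0,0,-0.02,0,0,0,0],[0,0,0,0,0,0,0],[0,0,0,0,0,0,0],[0,0,0,0,0,0,0],[0,0,0,0,0,0,0]],
  ],
)

```text
t: 14.05
ee_pos: [608.5, -71.4, 288.1]
orientation: [1.84, 2.545, 0.001]
ft_force: [-1.2, 1.4, 11.9]
width: 0.6
grasp_force: 5.9
```

The lever is at its stop: force rises while the position stays put. Now I retreat up and to the side.

step_arm(
  targets=[
    [[0,0,0.4,0,0,0,0],[0,0,0.75,0,0,0,0],[0,0,0.75,0,0,0,0],[0,0,0.75,0,0,0,0],[0,0,0.75,0,0,0,0]],
  ],
)

```text
t: 14.68
ee_pos: [607.9, -71.4, 458.7]
orientation: [1.84, 2.546, -0.0]
ft_force: [-0.2, -0.2, -0.1]
width: 0.5
grasp_force: 0.0
```

step_arm(
  targets=[
    [[-0.3,-0.8,0,0,0,0,0],[-0.3,-0.8,0,0,0,0,0],[-0.3,-0.8,0,0,0,0,0],[-0.3,-0.8,0,0,0,0,0],[-0.3,-0.8,0,0,0,0,0]],
  ],
)

```text
t: 15.3
ee_pos: [532.4, -272.6, 457.5]
orientation: [1.84, 2.546, -0.0]
ft_force: [0.1, 0.2, 0.5]
width: 0.4
grasp_force: 0.0
```

step_arm(
  targets=[
    [[-0.3,-0.8,0,0,0,0,0],[-0.3,-0.6,0,0,0,0,0],[0,0,0,0,0,0,0],[0,0,0,0,0,0,0],[0,0,0,0,0,0,0]],
  ],
)

```text
t: 15.92
ee_pos: [503.7, -340.4, 457.1]
orientation: [-1.839, -2.547, -0.0]
ft_force: [0.1, 0.7, 0.1]
width: 0.5
grasp_force: 0.0
```

```bash
python3 - <<'E'
from workcell import get_image
import cv2,numpy as np
o=[]
for n,(x,y) in(("top",(200,130)),("side",(195,120))):
    d=get_image(n); o.append(cv2.resize(np.ascontiguousarray(d["pixels"][y:y+133,x:x+133,::-1]),(400,400),interpolation=cv2.INTER_CUBIC))
cv2.imwrite("pics/c3.png",np.hstack(o))
E
```

```text
(no output)
```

View pics/c3.png

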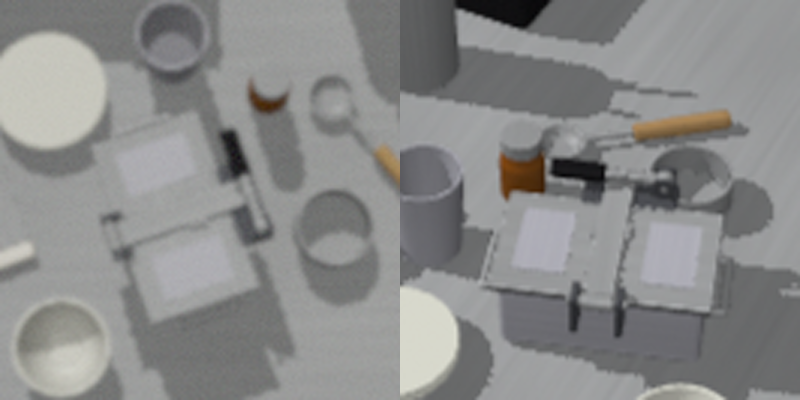

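The strap is flat and the lever lies down over its end, with the black grip at the crop's (235,152) in the top view and (578,168) in the side view. The tub and the bystanders are where they were, and the hand is clear.

```bash
python3 -c "
from workcell import ctrl
print(ctrl.close_job())"
```

```text
the job is handed in; nothing more can be done
None
```

The job is handed in at about 16 s: the middle tub's strap was pushed flat first, then the cam lever fully down over its end. The final pictures show the tub and its neighbours undisturbed and the hand clear.

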